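Dry a find swab with the hand pump

TASK

On the dig table, take the narrow-necked sample tube from the rack and stand it fully down in the well of the hand-pumped dryer, then take the swab with the round ball on its handle from the rod stand and push it down into the tube until its collar sits on the tube's rim. After that pump the dryer's sprung lever through at least three full strokes, each all the way down and all the way back up, and leave the tube and swab standing in the dryer with the lever up. Leave the other tube, the other rods and the things lying about where they are.

Things in the scene. Friction and masses are not known exactly. Their poses are not given: they have to be found in the camera images.
- dryer: hand-pumped swab dryer fixed to the table: grey base plate 200 (x) by 270 (y) by 12 mm; origin at the centre of its underside, x away from the robot at yaw 0. At x 0, y +70 mm a black block 70 x 70 mm, top at z 52 mm, holds the well. At y -75 mm is the pump: cylinder at x 28, and a lever whose level pivot axle (along y) is at x +75, z 100 mm; its handle end points to the dryer's -x
- well_floor (a point): centre of the floor of the dryer's well, 18 mm over the table. The well is 30 mm across and 34 mm deep (its mouth is 52 mm over the table, with a 3 mm chamfer)
- pump_lever (a joint): pump lever angle: 0 at rest, all the way up (the arm rises 0.40 rad above level towards its handle), growing as the handle is pressed down, hard stop at 0.75 rad (arm 0.35 rad below level). A spring returns it in well under a second; pressing at lever_pad takes about 3 N at the start and 9 N at the bottom
- lever_pad (a point): point on top of the lever's black handle pad, 155 mm from the pivot along the arm and 10 mm above the arm's centre line; the pad runs from 105 to 195 mm along the arm, is 36 mm wide and 20 mm thick. At rest about 170 mm over the table, at full press about 56 mm. Its frame turns with the lever
- tube_rack: pale wooden block 160 (x) by 70 (y) by 40 mm high, fixed to the table, origin at the centre of its underside; two round holes 30 mm across and 32 mm deep at x -45 and x +45 mm, one with the sample tube, one with the wide-mouthed tube, in either order
- sample_tube: white plastic tube, 90 mm tall, body 27 mm across up to 65 mm, then a neck 21 mm across flaring to a 26 mm lip; about 60 g; origin at the centre of its underside, z up along it. Starts upright in the rack, underside 8 mm over the table. Inside, a filter disc slides with about 3 N of friction, its top 45 mm above the underside at first; the swab pushes it 25 mm down and it stays there
- tube_mouth (a point): centre of the sample tube's mouth, level with its rim, 90 mm above its underside: the bore is 11 mm across with a funnel mouth about 16 mm wide; z points up along the tube
- wide_tube: the other tube, to leave alone: white plastic, 27 mm across, straight, 75 mm tall, no neck, wide open mouth of 21 mm; origin at the centre of its underside
- rod_stand: darker wooden block 180 (x) by 60 (y) by 85 mm high, fixed to the table, origin at the centre of its underside, with three holes 11 mm across and 78 mm deep in a row along its x at -60, 0 and +60 mm; the swab and the two other rods stand in them in any order, their collars on the block's top
- swab: the swab: wooden rod, origin at its lower tip, z up along it. Shank 8 mm across, 70 mm long, tapered tip; then a collar 25 mm across (70 to 76 mm), a round handle 14 mm across (76 to 120 mm) and a ball 20 mm across centred at 130 mm; about 30 g. Starts upright in the rod stand, its tip 15 mm over the table
- swab_collar (a point): centre of the underside of the swab's collar, 70 mm above its tip; it sits on the tube's rim when the swab is home
- paddle_rod: another rod, to leave alone: same shank and collar, flat paddle handle 24 by 6 mm, 60 mm tall, origin at its lower tip
- tee_rod: another rod, to leave alone: same shank and collar, thin handle with a crossbar 40 mm long on top, its top 113 mm above its tip; origin at its lower tip
- tape_roll: roll of yellow tape lying flat, 90 mm across, 25 mm high, origin at the centre of its underside; leave alone
- glue_jar: small closed jar 56 mm across, 70 mm high, origin at the centre of its underside; leave alone
- spoon: wooden spoon 190 mm long lying beyond the dryer, origin on its underside; leave alone
- sherd: terracotta potsherd about 60 mm across, 7 mm thick, lying beyond the dryer, origin under it; leave alone
There are look-alikes about, which are no part of the job. What is shaped like the sample_tube but orange or purple is not meant.

How it is judged:
On the way, in this order (a step that is already met when the one before it is completed fails the run):
1. the narrow-necked sample tube stands fully down in the dryer's well (horizontal distance between sample_tube and well_floor below 0.005 m and z of sample_tube in the frame of well_floor below 0.004 m and angle between sample_tube's own z axis and vertical below 0.1 rad), for 0.2 s.
2. the swab is pushed home in the tube: its collar sits on the tube's rim, the tube still in the well (all of step 1 and horizontal distance between swab_collar and tube_mouth below 0.006 m and z of swab_collar in the frame of tube_mouth between -0.004 and 0.004 m and angle between the z axis of swab and the z axis of sample_tube, either way round below 0.1 rad), for 0.2 s.
3. first stroke: the pump lever is pressed all the way down (all of step 2 and value of joint pump_lever above 0.6 rad), for 0.05 s.
4. first stroke: the lever has come all the way back up (all of step 2 and value of joint pump_lever below 0.12 rad), for 0.05 s.
5. second stroke: the pump lever is pressed all the way down (all of step 3), for 0.05 s.
6. second stroke: the lever has come all the way back up (all of step 4), for 0.05 s.
7. third stroke: the pump lever is pressed all the way down (all of step 5), for 0.05 s.
8. third stroke: the lever has come all the way back up (all of step 6), for 0.05 s.
At the end, for the whole second after the job is handed in: Sample tube upright in the well (5 mm from its centre, 4 mm from its floor, tilt under 0.1 rad); swab home in it (collar within 4 mm of the rim in height, 6 mm sideways, 0.1 rad of the tube axis); lever up (below 0.12 rad); all at rest (all of step 8 and linear speed of each of sample_tube, swab below 0.02 m/s); the robot touches nothing.
It fails at once if another tube, another rod or a thing lying about was displaced by more than 40 mm (distance of any of wide_tube, paddle_rod, tee_rod, tape_roll, glue_jar, spoon, sherd from where it was at the start of the episode above 0.04 m).
It fails at once if the sample tube was tipped over (angle between sample_tube's own z axis and vertical above 0.7 rad).
It also fails if it takes over 72 s, if anything falls off the work surface, if the arm or the gripper's body presses on something with over 40 N, if the wrist force passes 120 N, or if a joint passes its speed limit or range.

ROBOT

A 7-joint arm with a two-finger parallel gripper is mounted at the origin on the work surface. World frame = base frame: x ahead of the robot, y to its left, z up, the work surface at z = 0. Lengths are in m, angles in rad, forces in N, time in s.
With the tool pointing down it reaches from about 0.35 to 0.775 m from the base axis. Payload 3.1 kg.
Tool frame: the origin (TCP) lies midway between the tips of the shut fingers; the grasp point (between the pads) lies 19 mm behind it; z points along the fingers, y is the line along which they close (so a half turn about z gives the same grasp; the last joint's range is limited). The gripper opens to 85 mm and grips with 20 to 120 N. Pads are 22 mm wide; open, the fingers measure 114 mm over their backs; the gripper's body (76 mm by 85 mm) begins 54 mm behind the grasp point. The pads swing forward as they close: fully open they stand 13 mm farther back than shut.
Start: joints at [-1.367, 0.311, 0.014, 1.512, -0.004, 1.319, -0.027], TCP at [0.134, 0.533, 0.231] pointing down, gripper open.
Joint ranges: [-2.7, 2.7], [-0.3, 1.91], [-1.27, 1.3], [0.12, 2.57], [-1.44, 4.58], [0.2, 2.03], [-3.05, 3.05]. Speed limits (rad/s): [2.79, 2.79, 3.14, 3.14, 3.14, 3.14, 3.14].

INTERFACE

Orientations are given as a unit quaternion [x, y, z, w].
In Python, from station import env gives the robot as it stands. Calls block until the motion is done:
- env.reach(position, orientation): joint-space move of the TCP to a pose.
- env.line_to(position, rotation=None, v=0.15, stop_force=None): straight line of the TCP; rotation=None keeps the orientation; v is the mean speed in m/s. With stop_force (N) it stops when the force on the tool has changed by that much, and returns True; else False.
- env.movej(angles): joint-space move.
- env.gripper_to(opening): finger opening in m; the grip force is fixed at half the most; returns when the fingers have stopped.
- env.sleep(seconds).
- env.ik(position, orientation): joint angles nearest the present ones, or None.
- env.camera(name): name is "side" or "top" or "wrist"; returns a dict with "image" (384x512x3 uint8, red, green, blue), "intrinsics" (3x3 intrinsics, pixels), "rvec" (rotation vector, rad) and "tvec" (3), from world to camera coordinates, as OpenCV has them; the wrist camera has in their place "mount" (4x4, takes a point from camera to tool coordinates, whose origin is the TCP and whose axes are the flange's). Camera axes: x right, y down, z forward; pixel columns grow to the right and rows downward; lengths in m; the calibration is good to about 2 mm. A picture is of the moment at which its call begins: read the wrist's pose just before it. There is no depth.
A pose or a line that the arm cannot do raises env.IKError and nothing moves.
- env.sign_off(): hands the job in; it is judged then, once.
Trained networks look in the newest picture that a camera, given by its name, has taken for a name from the list of things; names that differ only in an ending like _2 or _b are one class to them, and where a whole thing is asked for, a point or a joint stands for the part that bears it (a point fixed in the world has none). Each returns a list of dicts, best first, with "confidence" (0 to 1); they miss things now and then, are a little off and sometimes report something else, mostly with a low value. They report only what shows in the picture. A call takes as long as a camera call. They do not tell look-alikes from the thing itself.
- env.find_in(camera, label): "box" ([left, top, right, bottom] as shares, 0 to 1, of the picture: columns of its width, rows of its height, round what is visible of it).
- env.place_of(camera, label): "point" ([column, row] as shares, 0 to 1, of the picture: columns of its width, rows of its height: a listed point, or the origin of a listed thing).
Readings, each from a call of its own:
- env.current_t(): time.
- env.current_q(): joint angles.
- env.current_qd(): joint speeds.
- env.current_tau(): joint torques, N m.
- env.current_eef_pos(): TCP position.
- env.current_ee_rot(): TCP orientation.
- env.current_ft_force(): force on the tool from outside, world axes, zero at the start.
- env.current_ft_torque(): the same for the moment, N m.
- env.current_opening(): finger opening in m.
- env.current_grip_force(): force on a finger pad.
Only numpy, scipy, OpenCV 4.12 (cv2) and the standard library are available. Lean on these libraries where they do the work, as an engineer would, in place of code of your own. Each camera call takes 0.05 s, during which the arm holds its last target. There are 200 camera calls.

## Working session

There is one attempt and no reset: what is moved stays moved. The work goes in short steps, each a Python script; the robot and the scene stay as the last script left them, time stands still between calls to the robot, and variables do not carry over. Pictures are saved under pics/ and viewed, at most 13 in all, crops included, and the job is handed in when it is done.

```bash
mkdir -p pics; ls
cat > h.py <<'E'
from station import env
import numpy as np, cv2
from scipy.spatial.transform import Rotation as R
def P(cam):
    if cam=="wrist":
        p=np.array(env.current_eef_pos());q=np.array(env.current_ee_rot())
        c=env.camera(cam); T=np.eye(4);T[:3,:3]=R.from_quat(q).as_matrix();T[:3,3]=p
        M=np.linalg.inv(T@np.array(c["mount"]))[:3]
    else:
        c=env.camera(cam); M=np.c_[cv2.Rodrigues(np.array(c["rvec"],float))[0],np.array(c["tvec"],float).ravel()]
    return c["image"],np.array(c["intrinsics"],float)@M
def tri(Ms,uvs):
    A=np.vstack([np.vstack([u*M[2]-M[0],v*M[2]-M[1]]) for M,(u,v) in zip(Ms,uvs)])
    X=np.linalg.svd(A)[2][-1];return X[:3]/X[3]
def proj(M,X):
    x=M@np.r_[X,1];return x[:2]/x[2]
def onz(M,uv,z):
    u,v=uv;A=np.vstack([u*M[2]-M[0],v*M[2]-M[1]])
    return np.r_[np.linalg.solve(A[:,:2],-A[:,3]-A[:,2]*z),z]
def pts(cam,l,n=3):
    return [(np.round(np.array(d["point"])*[512,384],1),round(d["confidence"],2)) for d in env.place_of(cam,l)[:n]]
def save(img,name,s=1):
    cv2.imwrite("pics/"+name,cv2.cvtColor(cv2.resize(img,None,fx=s,fy=s,interpolation=cv2.INTER_CUBIC),cv2.COLOR_RGB2BGR))
E
python3 - <<'E'
from h import *
import pickle
S={}
for c in("side","top"):
    im,M=P(c);S[c]=(im,M);save(im,c+"0.png",1.5)
    for l in["well_floor","lever_pad","sample_tube","tube_mouth","wide_tube","swab","swab_collar","paddle_rod","tee_rod","dryer","tube_rack","rod_stand","tape_roll","glue_jar"]:
        print(c,l,[(p.tolist(),k) for p,k in pts(c,l)])
pickle.dump(S,open("s.pkl","wb"))
print(env.current_t(),env.current_eef_pos(),env.current_ee_rot())
E
```

```text
pics
side well_floor [([255.3, 205.7], 0.69), ([376.4, 277.1], 0.58)]
side lever_pad [([248.7, 219.6], 0.87)]
side sample_tube [([269.0, 233.6], 0.66), ([202.5, 177.2], 0.61), ([219.6, 166.9], 0.6)]
side tube_mouth [([198.1, 147.9], 0.84), ([208.5, 121.9], 0.74), ([225.4, 142.3], 0.74)]
side wide_tube [([285.9, 159.1], 0.74), ([170.4, 152.5], 0.51)]
side swab [([266.0, 378.4], 0.86)]
side swab_collar [([268.2, 359.6], 0.75)]
side paddle_rod [([317.3, 334.3], 0.63), ([189.9, 154.2], 0.17)]
side tee_rod [([291.4, 357.9], 0.71)]
side dryer [([263.2, 234.5], 0.6), ([200.8, 146.3], 0.31)]
side tube_rack [([190.8, 155.2], 0.56), ([153.1, 210.2], 0.36)]
side rod_stand [([293.7, 359.6], 0.96)]
side tape_roll [([154.5, 212.4], 0.78)]
side glue_jar [([200.7, 308.4], 0.92)]
top well_floor [([191.9, 269.2], 0.65)]
top lever_pad [([298.4, 214.3], 0.95)]
top sample_tube [([169.6, 190.0], 0.62), ([137.7, 193.6], 0.55), ([172.9, 213.4], 0.53)]
top tube_mouth [([164.5, 208.9], 0.67), ([165.0, 180.4], 0.61), ([126.6, 189.2], 0.49)]
top wide_tube [([193.0, 272.7], 0.7), ([130.5, 226.2], 0.61)]
top swab [([371.9, 226.8], 0.71), ([377.7, 248.3], 0.68)]
top swab_collar [([387.9, 252.2], 0.64)]
top paddle_rod [([371.3, 226.4], 0.74), ([368.0, 204.3], 0.42)]
top tee_rod [([374.1, 226.9], 0.62)]
top dryer [([267.7, 194.7], 0.75)]
top tube_rack [([134.5, 210.4], 0.77)]
top rod_stand [([370.7, 227.5], 0.87), ([127.8, 191.0], 0.55)]
top tape_roll [([192.2, 272.5], 0.81)]
top glue_jar [([303.3, 272.5], 0.89)]
1.5 [0.13380352 0.53346395 0.23127111] [ 1.22538512e-01  9.92463759e-01 -2.28237199e-05  1.29670680e-05]
```

View pics/side0.png

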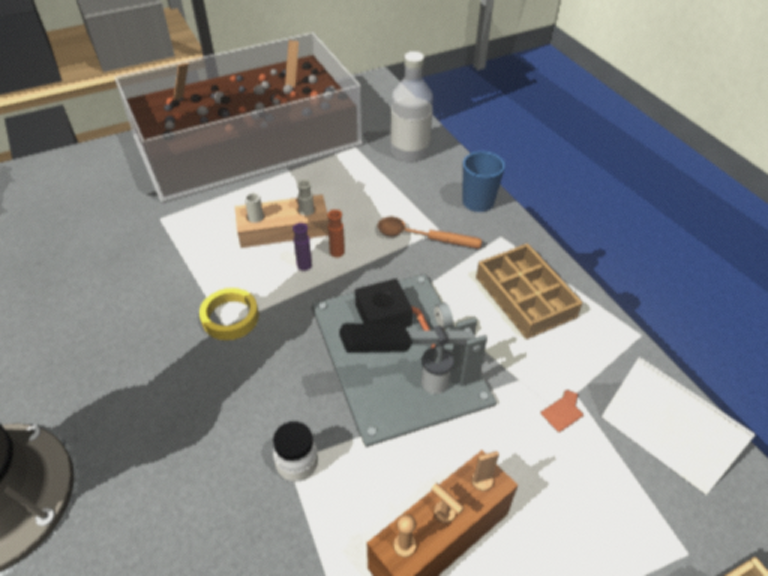

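View pics/top0.png

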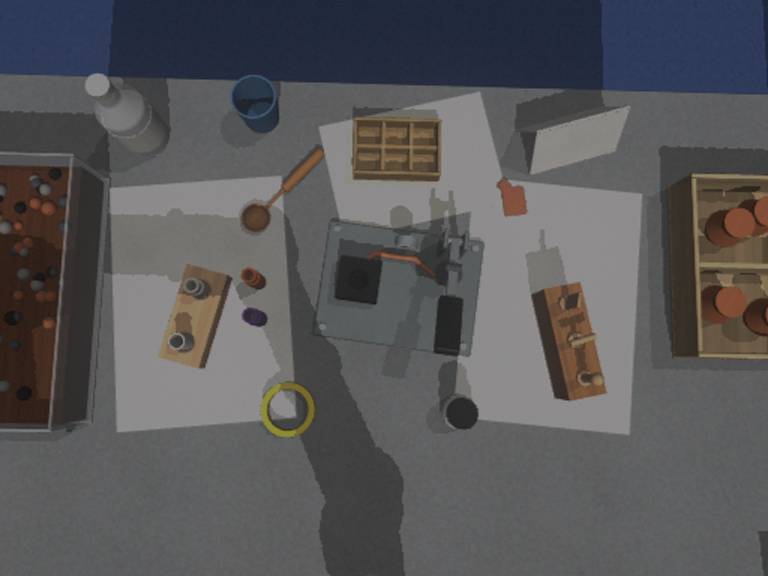

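The side view shows the rack with two pale tubes: a plain one at (254,205)/1.5 and a necked one at (305,195)/1.5. The purple (302,247) and orange (336,233) look-alikes stand free. In the top view the rack tubes are at (193,287) and (179,342), and the one next to the spoon is the necked one. The ball swab is at side (405,530) and top (590,380), nearest the robot. I'll triangulate roughly, then confirm with the wrist camera.

Run:
```python
from h import *
import pickle
S=pickle.load(open("s.pkl","rb"));Ms=[S["side"][1],S["top"][1]]
for n,a,b in[("necked top",(305,184),(193,284)),("wide top",(254,197),(179,342)),("ball",(405,522),(594,380)),("pad",(375,332),(449,322)),("well mouth",(383,299),(359,279)),("baseFL corner",(316,307),(315,333)),("baseNR corner",(368,438),(470,356)),("base far-L",(428,278),(333,220)),("base far-R",(493,400),(483,240))]:
    X=tri(Ms,[np.array(a)/1.5,np.array(b)/1.5]);print(n,X.round(4),[(proj(M,X)*1.5).round(0).tolist() for M in Ms])
for M in Ms:
  C=-np.linalg.inv(M[:,:3])@M[:,3];print("cam",C.round(3))
# wrist over rack
X=tri(Ms,[np.array((305,184))/1.5,np.array((193,284))/1.5]);W=tri(Ms,[np.array((254,197))/1.5,np.array((179,342))/1.5])
q=[1,0,0,0]
m=(X+W)/2
c=env.camera("wrist");print(np.array(c["mount"]).round(3),np.array(c["intrinsics"]).round(0).tolist())
print(env.ik([m[0]-.04,m[1],.30],[0,1,0,0]),env.ik([m[0]-.04,m[1],.30],[1,0,0,0]),env.ik([X[0],X[1],.30],[1,0,0,0]))
```

```text
necked top [0.5658 0.2953 0.0997] [[305.0, 184.0], [193.0, 284.0]]
wide top [0.4775 0.3146 0.0888] [[253.0, 197.0], [179.0, 341.0]]
ball [ 0.4324 -0.316   0.1453] [[404.0, 522.0], [594.0, 379.0]]
pad [ 0.509  -0.0964  0.1698] [[377.0, 332.0], [449.0, 323.0]]
well mouth [0.5857 0.0374 0.0554] [[383.0, 299.0], [359.0, 279.0]]
baseFL corner [0.4997 0.1105 0.0039] [[315.0, 307.0], [315.0, 332.0]]
baseNR corner [ 0.4666 -0.151   0.0263] [[366.0, 438.0], [471.0, 355.0]]
base far-L [0.6952 0.0862 0.0036] [[428.0, 278.0], [333.0, 220.0]]
base far-R [ 0.6598 -0.1719  0.0159] [[495.0, 399.0], [482.0, 242.0]]
cam [ 0.286 -0.549  0.809]
cam [0.452 0.015 1.091]
[[-0.    -0.963 -0.271  0.068]
 [ 1.    -0.001  0.     0.001]
 [-0.    -0.271  0.963 -0.143]
 [ 0.     0.     0.     1.   ]] [[274.0, 0.0, 257.0], [0.0, 274.0, 196.0], [0.0, 0.0, 1.0]]
[-0.77130233  0.33118874  0.24946204  1.32707099 -0.08060817  1.49313431
  1.04217979] [-1.03953759  0.36718848  0.64402648  1.33816336 -0.21770743  1.50657698
 -1.98489473] [-0.8905671   0.53862855  0.68516049  1.11595841 -0.3306587   1.59110136
 -1.85658549]
```

```bash
cat >> h.py <<'E'
Q0=[0,1,0,0]
def views(xs,labels,tag,z=.28):
    out=[]
    for i,x in enumerate(xs):
        (env.reach if i==0 else env.line_to)([x[0],x[1],z],Q0)
        env.sleep(.15)
        im,M=P("wrist");D={l:pts("wrist",l,4) for l in labels};out.append((im,M,D));save(im,f"{tag}{i}.png",1.4)
    return out
E
python3 - <<'E'
from h import *
import pickle
o=views([(.52,.34),(.52,.26)],["tube_mouth","sample_tube","wide_tube"],"rack")
pickle.dump(o,open("rack.pkl","wb"))
for im,M,D in o:
    for l in D: print(l,[(p.tolist(),k) for p,k in D[l]])
    print([proj(M,x).round(0).tolist() for x in([.5658,.2953,.098],[.4775,.3146,.083])])
print(env.current_t())
E
```

```text
tube_mouth [([149.9, 175.1], 0.78), ([160.6, 225.6], 0.74), ([222.3, 216.3], 0.73)]
sample_tube [([171.5, 167.8], 0.78), ([178.2, 204.8], 0.6), ([233.7, 192.2], 0.56)]
wide_tube [([244.8, 139.0], 0.92)]
[[219.0, 213.0], [234.0, 141.0]]
tube_mouth [([289.6, 215.6], 0.83), ([220.6, 225.5], 0.79), ([216.6, 177.7], 0.7), ([287.0, 168.5], 0.49)]
sample_tube [([282.3, 194.7], 0.82), ([227.4, 199.7], 0.77), ([220.1, 167.3], 0.76), ([286.9, 167.6], 0.59)]
wide_tube [([114.6, 209.1], 0.67), ([298.5, 138.8], 0.56)]
[[282.0, 213.0], [299.0, 140.0]]
4.5333
```

View pics/rack0.png

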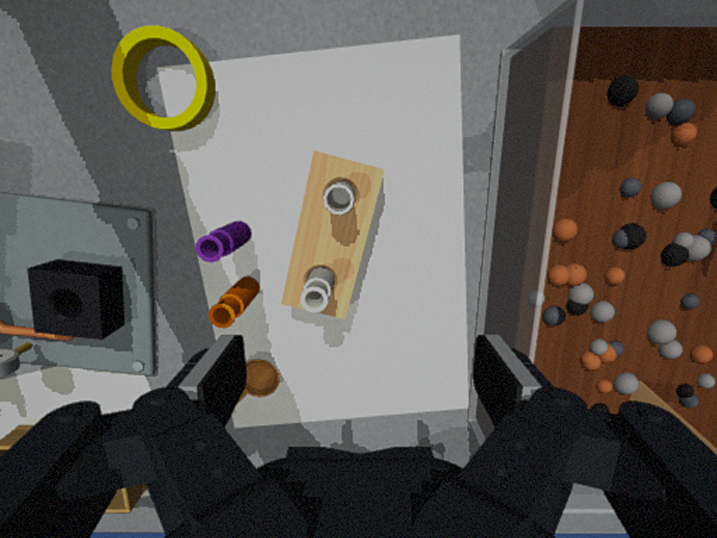

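The wide tube's mouth is at (340,195) and the necked white tube is at (315,292), with a visible lip and shoulder, in the rack hole nearer the spoon. The purple (222,240) and orange (233,300) tubes stand outside the rack. The white one at (315,292) fits the description. An enlarged crop should confirm it and refine the position.

Run:
```python
from h import *
import pickle
o=pickle.load(open("rack.pkl","rb"))
Ms=[a[1] for a in o]
cs=[cv2.resize(o[i][0][185:245,c-35:c+35],None,fx=5.5,fy=5.5,interpolation=cv2.INTER_CUBIC) for i,c in((0,225),(1,285))]
save(np.hstack(cs),"crop.png")
for n,a in[("mouth",[(222.3,216.3),(289.6,215.6)]),]:
    X=tri(Ms,a);print(X.round(4),[proj(M,X).round(1).tolist() for M in Ms])
```

```text
[0.5627 0.3021 0.1176] [[222.3, 216.1], [289.6, 215.8]]
```

View pics/crop.png

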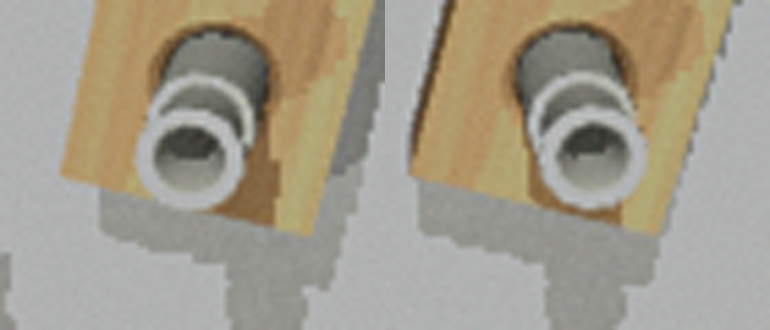

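Confirmed: narrow neck with a flared lip. The mouth centres are about (224.5,213.7) and (287.6,213.7) in full-picture pixels. Next I'll triangulate that and look at the dryer and the stand before grasping.

Run:
```python
from h import *
import pickle
o=pickle.load(open("rack.pkl","rb"));S=pickle.load(open("s.pkl","rb"))
Ms=[a[1] for a in o]
u=[(224.3,213.3),(287.4,213.3)]
X=tri(Ms,u);print("mouth",X.round(4),[onz(M,p,.098).round(4).tolist() for M,p in zip(Ms,u)])
print("4view",tri(Ms+[S["side"][1],S["top"][1]],u+[np.array((305,184))/1.5,np.array((193,284))/1.5]).round(4))
o=views([(.56,.08),(.56,0.0)],["well_floor","lever_pad","dryer"],"dry",z=.30)
pickle.dump(o,open("dry.pkl","wb"))
s=views([(.46,-.27),(.46,-.33)],["swab","swab_collar","rod_stand"],"std",z=.30)
pickle.dump(s,open("std.pkl","wb"))
for im,M,D in o+s:
    for l in D: print(l,[(p.tolist(),k) for p,k in D[l]])
for v in(o,s): print([proj(M,x).round(0).tolist() for _,M,_ in v for x in([.5857,.0374,.052],[.4324,-.316,.145])])
save(np.vstack([np.hstack([o[i][0][:290] for i in(0,1)]),np.hstack([s[i][0][:290] for i in(0,1)])]),"four.png",.78)
print(env.current_t())
```

```text
mouth [0.5669 0.3019 0.0964] [[0.5661, 0.3021, 0.098], [0.5666, 0.3017, 0.098]]
4view [0.567  0.2993 0.0953]
well_floor [([229.8, 178.9], 0.95)]
lever_pad [([69.6, 135.9], 0.68)]
dryer [([188.4, 172.3], 0.84)]
well_floor [([278.9, 180.7], 0.94)]
lever_pad [([156.4, 134.1], 0.67)]
dryer [([236.7, 175.3], 0.83)]
swab [([218.2, 146.7], 0.86)]
swab_collar [([488.4, 312.6], 0.59), ([215.0, 149.6], 0.58), ([232.5, 182.7], 0.56)]
rod_stand [([490.5, 313.2], 0.68), ([416.5, 229.6], 0.65), ([230.9, 183.7], 0.56), ([344.4, 103.9], 0.26)]
swab [([260.2, 147.0], 0.88)]
swab_collar [([264.1, 152.6], 0.66)]
rod_stand [([268.6, 180.9], 0.89)]
[[225.0, 185.0], [-150.0, 54.0], [280.0, 184.0], [-67.0, 54.0]]
[[451.0, 246.0], [211.0, 155.0], [489.0, 246.0], [267.0, 156.0]]
9.0417
```

View pics/four.png

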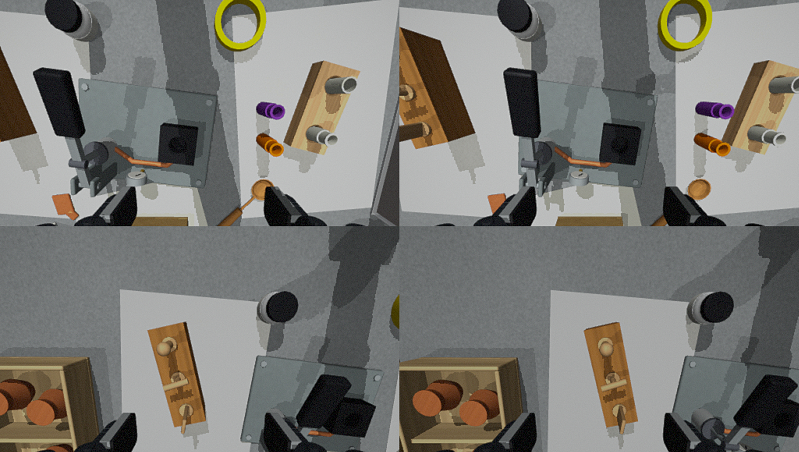

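The dryer's black block (about (178,143) and (622,143) in the mosaic) and the ball on the swab (165,345)/(605,345) are clear in both views. An enlarged, brightened crop will give sub-pixel centres.

Run:
```python
from h import *
import pickle
o=pickle.load(open("dry.pkl","rb"));s=pickle.load(open("std.pkl","rb"))
def cr(im,c,g):
    x=im[c[1]-30:c[1]+30,c[0]-36:c[0]+36].astype(float)/255
    return cv2.resize((np.clip(x*g,0,1)**.6*255).astype(np.uint8),None,fx=5,fy=5,interpolation=cv2.INTER_CUBIC)
C=np.vstack([np.hstack([cr(o[0][0],(228,183),2.5),cr(o[1][0],(282,183),2.5)]),np.hstack([cr(s[0][0],(212,155),1),cr(s[1][0],(264,155),1)])])
save(C,"crops.png")
```

```text
(no output)
```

View pics/crops.png

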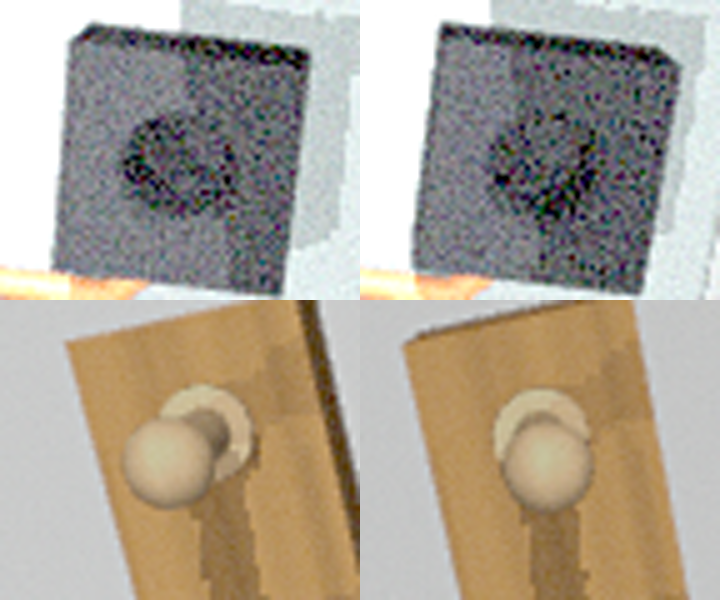

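The top row shows the block's top face with the well centred at about (180,167) and (544,165). The bottom row shows the ball at (170,462) and (548,462), with its collar just behind. The ball on the handle makes this the swab. Now I'll compute the positions.

Run:
```python
from h import *
import pickle
o=pickle.load(open("dry.pkl","rb"));s=pickle.load(open("std.pkl","rb"));S=pickle.load(open("s.pkl","rb"))
ST=[S["side"][1],S["top"][1]]
Mo=[a[1] for a in o];Ms=[a[1] for a in s]
k=1/1.5
for n,MM,u,v,z in[("well",Mo,[(227.6,186),(282.4,185.6)],[(383*k,299*k),(359*k,279*k)],.052),("ball",Ms,[(209.6,157),(265.2,157)],[(405*k,524*k),(594*k,380*k)],.145),("pad",Mo,[(69.6,135.9),(156.4,134.1)],[(248.7,219.6),(298.4,214.3)],.17)]:
    print(n,"wrist",tri(MM,u).round(4),"all",tri(MM+ST,u+v).round(4),"onz",[onz(M,p,z).round(4).tolist() for M,p in zip(MM+ST,u+v)])
# block-edge yaw
c=lambda x,y:(192+x/5-.4,153+y/5-.4)
a,b,d,e=[onz(Mo[0],c(*p),.052) for p in((72,42),(310,64),(282,296),(54,272))]
for p,q in((a,b),(e,d),(a,e),(b,d)): w=(q-p);print(np.linalg.norm(w).round(4),np.degrees(np.arctan2(w[1],w[0])).round(1))
print((a+b+d+e)/4)
```

```text
well wrist [0.5883 0.0415 0.0486] all [0.5867 0.0393 0.0529] onz [[0.5876, 0.0419, 0.052], [0.5875, 0.0412, 0.052], [0.5872, 0.04, 0.052], [0.586, 0.0375, 0.052]]
ball wrist [ 0.4342 -0.318   0.1451] all [ 0.4328 -0.3173  0.1429] onz [[0.4346, -0.318, 0.145], [0.4338, -0.318, 0.145], [0.4325, -0.3181, 0.145], [0.4314, -0.3157, 0.145]]
pad wrist [ 0.5078 -0.0907  0.181 ] all [ 0.5084 -0.0942  0.1736] onz [[0.5092, -0.0981, 0.17], [0.5077, -0.0946, 0.17], [0.5066, -0.0913, 0.17], [0.5117, -0.0951, 0.17]]
0.0683 84.9
0.0687 83.9
0.0697 -7.0
0.0709 -6.7
[0.58883523 0.04167778 0.052     ]
```

Run:
```python
from h import *
env.gripper_to(.055)
env.reach([.5665,.3015,.17],Q0)
print(env.line_to([.5665,.3015,.046],v=.15,stop_force=8),env.current_eef_pos())
env.gripper_to(.0)
print(env.current_opening(),env.current_grip_force(),env.current_ft_force())
env.line_to([.5665,.3015,.16],v=.15)
print(env.current_opening(),env.current_eef_pos(),env.current_t())
env.reach([.588,.0412,.15],Q0);env.sleep(.2)
im,M=P("wrist");save(im,"held.png",1.2)
print(env.current_opening(),env.current_t(),env.current_ft_force())
```

```text
False [0.56754166 0.30184877 0.04721381]
0.024734147273561553 59.03337674215436 [-0.2954726  -0.52066224  5.8299234 ]
0.024818579034390862 [0.56544249 0.30113678 0.15847925] 14.0333
0.0249333694291954 15.3083 [ 0.70745738 -0.20678385 -1.02804771]
```

View pics/held.png

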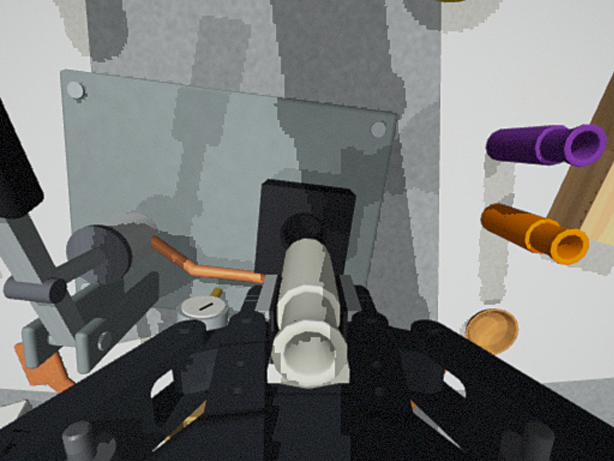

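The tube is held, with its mouth at (308,355) and its lower end at (303,240), right over the well mouth at (303,228). I'll check its offset and tilt in the hand by calculation, then insert it.

Run:
```python
from h import *
p=env.current_eef_pos();print(p)
im,M=P("wrist")
print("mouth",onz(M,np.array((309,355))/1.2,p[2]+.0508),"bottom near edge",onz(M,np.array((304,238))/1.2,p[2]-.0392))
print("well",onz(M,np.array((302,228))/1.2,.052))
```

```text
[0.58808274 0.04331313 0.14987932]
mouth [0.58735301 0.04445949 0.20067932] bottom near edge [0.57407702 0.04189256 0.11067932]
well [0.58336644 0.03975795 0.052     ]
```

```bash
cat >> h.py <<'E'
def goto(t,tol=.0007,v=.1):
    t=np.array(t,float);c=t.copy()
    for _ in range(3):
        env.line_to(c,Q0,v=v);env.sleep(.15);e=t-env.current_eef_pos()
        if np.linalg.norm(e)<tol:break
        c=c+e
    print("goto",np.round(t-e,4),"cmd",np.round(c,4));return c
E
python3 - <<'E'
from h import *
c=goto([.588,.0418,.112])
print(env.line_to([c[0],c[1],.080],v=.06,stop_force=8),env.current_eef_pos(),env.current_ft_force())
E
```

```text
goto [0.5879 0.0418 0.1119] cmd [0.5879 0.0418 0.1119]
False [0.58817574 0.04117238 0.07974037] [ 1.68363502 -0.81656388 -2.64199175]
```

Run:
```python
from h import *
print(env.line_to([.588,.0415,.0545],v=.05,stop_force=8),env.current_eef_pos(),env.current_ft_force())
env.gripper_to(.05)
print(env.current_ft_force())
env.line_to([.588,.0415,.20],v=.2)
env.line_to([.568,.0415,.26],v=.2);env.sleep(.1)
p=env.current_eef_pos();im,M=P("wrist");save(im,"placed.png",1.2)
print(p,pts("wrist","tube_mouth"),proj(M,np.array([.588,.0412,.108])),env.current_t())
```

```text
True [0.58875371 0.04110857 0.0574183 ] [-0.1612709   0.23409632  3.87006897]
[0.28992444 0.18903213 0.37544398]
[0.56706394 0.04159856 0.25792287] [(array([404. , 195.8]), 0.96), (array([256.3, 202.5]), 0.87), (array([412.8, 140.7]), 0.77)] [255.79524346 200.61818061] 19.9
```

View pics/placed.png

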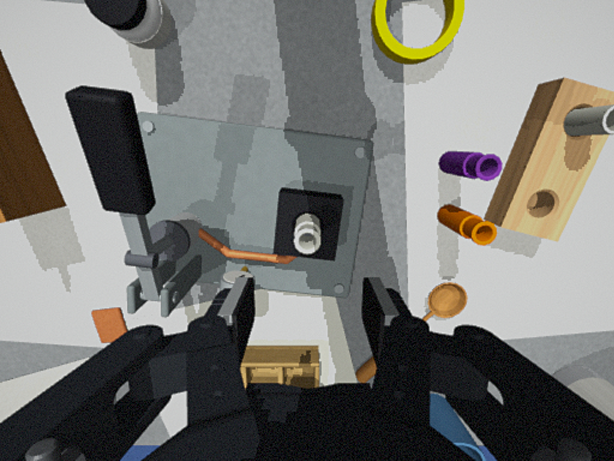

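The tube stands upright in the well, with its mouth at (307,241), where (0.588, 0.041, 0.108) projects. The contact height matched as well. Next is the swab.

Run:
```python
from h import *
env.reach([.434,-.3175,.23],Q0)
c=goto([.434,-.318,.20])
print(env.line_to([c[0],c[1],.098],v=.12,stop_force=8),env.current_eef_pos())
env.gripper_to(0)
g=env.current_eef_pos();print("grasp",g,env.current_opening(),env.current_grip_force(),env.current_ft_force())
env.line_to([c[0],c[1],.22],v=.15)
env.reach([.588,.0412,.225],Q0)
p=goto([.588,.0412,.215])
im,M=P("wrist");e=env.current_eef_pos()
save(im[100:],"swabheld.png",1.4)
print(e,env.current_opening(),env.current_t())
for l in("swab","swab_collar","tube_mouth"):print(l,[(a.tolist(),b) for a,b in pts("wrist",l)])
tip=.015+e[2]-g[2]
print("tip z",tip,"expect px tip",proj(M,np.r_[e[:2],tip]),"ball",proj(M,np.r_[e[:2],tip+.13]),"collar",proj(M,np.r_[e[:2],tip+.07]))
```

```text
goto [ 0.434  -0.3179  0.1999] cmd [ 0.434  -0.3179  0.1999]
False [ 0.43450294 -0.31848059  0.09874563]
grasp [ 0.43426766 -0.31816836  0.09848066] 0.013235545152277645 58.225823789834976 [-0.34742973  0.1060595   2.09180405]
goto [0.588  0.0411 0.2149] cmd [0.588  0.0411 0.2149]
[0.58799934 0.04112925 0.21494259] 0.013000093722008256 27.825
swab [([253.6, 200.9], 0.66)]
swab_collar [([256.0, 233.7], 0.79)]
tube_mouth [([257.8, 194.9], 0.89), ([428.5, 187.3], 0.85), ([439.4, 121.1], 0.85)]
tip z 0.13146192870896958 expect px tip [255.63853973 199.53333112] ball [254.65388438 290.89213393] collar [255.28961179 231.90774376]
```

View pics/swabheld.png

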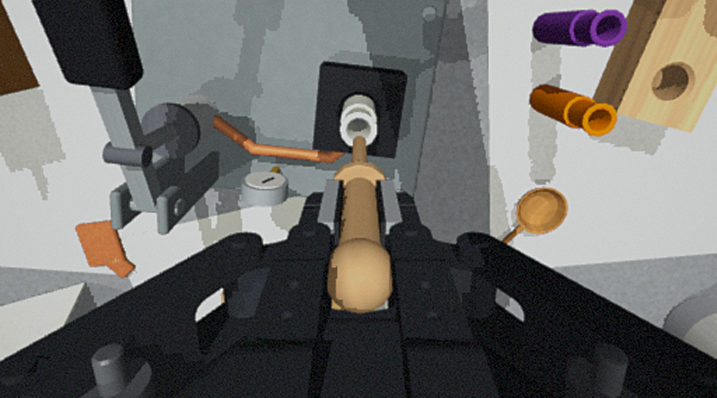

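The swab is held upright. Its tip at (359,138) lies directly over the tube mouth at (357,125), in line with the calculation. I'll insert it.

Run:
```python
from h import *
print(env.line_to([.588,.0412,.172],v=.06,stop_force=6),env.current_eef_pos(),env.current_ft_force())
if abs(env.current_eef_pos()[2]-.172)<.003:
    print(env.line_to([.588,.0412,.1185],v=.05,stop_force=12),env.current_eef_pos(),env.current_ft_force())
print(env.current_t())
```

```text
False [0.58827594 0.04113278 0.17230913] [ 0.78447201 -0.02073885  0.2894993 ]
False [0.58842355 0.04120078 0.11930552] [-0.69482117  0.84101068  5.19318996]
30.0583
```

Run:
```python
from h import *
print(env.line_to([.588,.0412,.113],v=.03,stop_force=10),env.current_eef_pos(),env.current_ft_force())
env.sleep(.2);print(env.current_eef_pos(),env.current_ft_force())
env.gripper_to(.045)
env.line_to([.588,.0412,.22],v=.2)
env.line_to([.568,.0415,.28],v=.2);env.sleep(.1)
im,M=P("wrist")
bt=[.588,.0412]
print("ball exp",proj(M,np.r_[bt,.168]),"collar top",proj(M,np.r_[bt,.114]),[(a.tolist(),b) for l in("swab","swab_collar","tube_mouth") for a,b in pts("wrist",l,1)])
im2,M2=P("side");print("side ball exp",proj(M2,np.r_[bt,.168]),"collar",proj(M2,np.r_[bt,.108]))
u,v=[int(x) for x in proj(M,np.r_[bt,.13])];a,b=[int(x) for x in proj(M2,np.r_[bt,.13])]
f=lambda i,u,v:cv2.resize(i[v-40:v+40,u-40:u+40],None,fx=5,fy=5,interpolation=cv2.INTER_CUBIC)
print((u,v),(a,b));save(np.hstack([f(im,u,v),f(im2,a,b)]),"home.png");print(env.current_t())
```

```text
True [0.59043198 0.04110658 0.11904365] [-0.81592759 -0.75288975  5.68710078]
[0.59032324 0.04113803 0.1190426 ] [-0.69649457  0.52041742  5.82266092]
ball exp [255.07671276 212.34352492] collar top [255.28321084 197.02869038] [([254.0, 184.3], 0.87), ([256.2, 194.4], 0.73), ([396.4, 190.4], 0.91)]
side ball exp [255.78357363 162.74078394] collar [255.57430388 182.23138442]
(255, 201) (255, 175)
32.35
```

View pics/home.png

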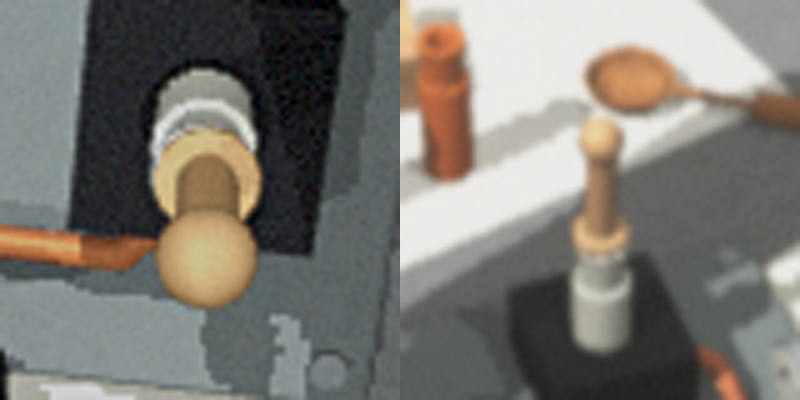

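The wrist view shows the ball at (207,258), which is (256,212) in the full picture against a predicted (255,212). The side view also matches, with the collar resting on the rim. The swab is home. Now I'll pump.

Run:
```python
from h import *
env.reach([.5075,-.0953,.26],Q0)
env.gripper_to(0)
env.line_to([.5075,-.0953,.185],v=.2)
for i in range(4):
    hit=env.line_to([.499,-.0945,.062],v=.12,stop_force=30);env.sleep(.15)
    print(i,hit,env.current_eef_pos().round(4),env.current_ft_force().round(1))
    env.line_to([.5075,-.0953,.188],v=.15);env.sleep(.3)
    print(env.current_eef_pos().round(4),env.current_ft_force().round(1),env.current_t())
    if env.current_t()>62:break
env.line_to([.5,-.0953,.27],v=.25)
env.sleep(.2)
im,M=P("side");p=proj(M,np.array([.5075,-.0953,.17]));print(p,[(a.tolist(),b) for a,b in pts("side","lever_pad",1)],proj(M,np.array([.588,.0412,.168])))
save(im[90:290,150:400],"end.png",3);print(env.current_t())
```

```text
0 False [ 0.5033 -0.0953  0.0648] [ 1.   0.1 10. ]
[ 0.5071 -0.0952  0.1874] [-1.2 -0.4 -0.3] 36.6417
1 False [ 0.5025 -0.0952  0.0641] [1.5 0.3 9.6]
[ 0.5071 -0.0953  0.1874] [0.  0.4 0.4] 39.2833
2 False [ 0.5026 -0.0952  0.0641] [1.4 0.5 9.7]
[ 0.5071 -0.0953  0.1874] [ 0.5 -0.6  0.4] 41.925
3 False [ 0.5026 -0.0951  0.0641] [0.4 0.3 8.9]
[ 0.5071 -0.0952  0.1874] [0.  1.  0.6] 44.5667
[250.05656024 220.95250386] [([247.0, 220.1], 0.92)] [255.78357363 162.74078394]
45.35
```

View pics/end.png

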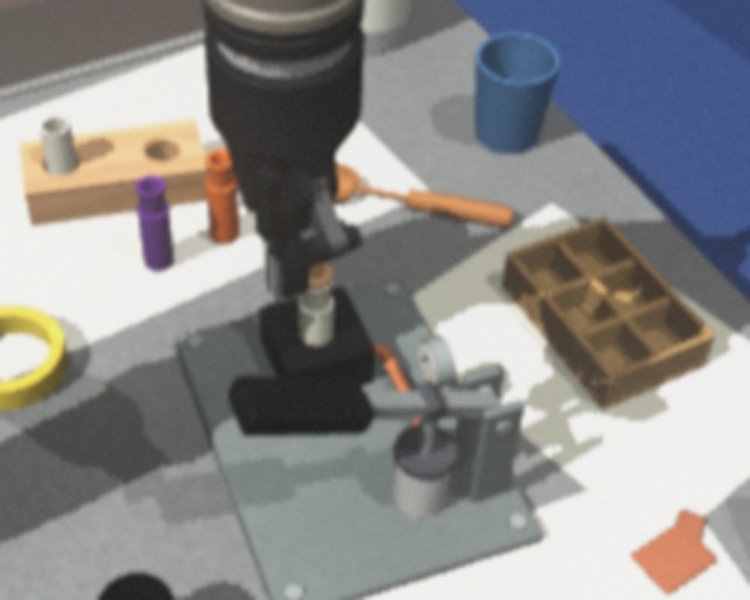

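The lever is up with its pad at (300,405), the tube and collar stand in the dryer at (318,300), and the robot is clear. All four strokes reached about 9 to 10 N at the bottom, as the text says a full press should. Handing in.

```bash
python3 -c "
from station import env
print(env.sign_off())"
```

```text
the job is handed in; nothing more can be done
None
```

The job is handed in at about 45 s of the 72 s allowed: the sample tube stands in the dryer's well with the swab home on its rim, the lever was pumped four full strokes and left up, and the sign-off returned no verdict.

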